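# Roll the press roller along its tray to the mark

## Task

Lift the stop block out of the roller tray and stand it upright on the bench clear of the tray. Then roll the press roller along the tray with gentle fingertip pressure on the top of its rim only (never gripped, lifted or shoved from low down behind) until it lies in the seat between the two beads, level with the mark on the rails. Leave the other things on the bench as they are.

Things in the scene. Friction and masses are not known exactly. Their poses are not given: they have to be found in the camera images.
- tray: Aluminium tray fixed to the bench, 158 mm across (its x) by 340 mm long (its y, the rolling direction). Origin on the bench under its centre. Floor plate 6 mm thick; side rails 14 mm wide and end stops stand 12 and 24 mm above the plate (130 mm clear between rails). Half-round beads cross the floor at y = -45 and -85 mm; another, 3 mm high, between y = 20 and 45 mm, its place not measured.
- bead (a point): Crest of the first seat bead, 4 mm above the plate, mid-width, 20 mm from the seat's middle; the second seat bead is the same on the other side. Rolling over a bead, the roller rises by the bead's height, from about 19 mm before it, so the fingertip's height must follow by force. A roller let go before a bead's crest runs back; past the last crest it sinks into the seat.
- seat (a point): Middle of the seat between the two beads, on the plate's upper face (6 mm above the bench), at tray x = 0, y = -65 mm; axes as the tray's. A black line on each rail marks it.
- roller_center (a point): Centre of the press roller, on its axis: solid cylinder 90 mm in diameter, 118 mm long, rubber sleeve, steel ends, about 0.45 kg, too wide to grip. Its x axis is the axle, across the tray; y and z turn as it rolls. It starts on the plate, +y of the seat, and stays put if left at rest. A fingertip on its top moves twice as far as the roller: use several strokes, 5 to 10 N down, never over 20 N.
- block_grip (a point): Middle of the upright grip of the loose grey stop block standing on the tray floor between roller and seat, 56 mm above the block's underside. Foot 76 mm (its x, across the tray) by 34 mm (y) by 26 mm high; grip 30 mm (x) by 22 mm (y), reaching from 26 to 71 mm above the underside. About 0.12 kg. Grip it across the 30 mm width and lift straight up.
- timer: White timer 58 x 58 x 20 mm, a bystander on the bench; origin under its centre. Leave it alone.
- beaker: Small clear beaker, 59 mm wide and 61 mm high, a bystander; origin under its centre. Leave it alone.
- dosing_bottle: Closed white bottle with a blue cap, 47 mm wide, 84 mm high, a bystander; origin under its centre. Leave it alone.
Mind the look-alikes: they are no part of the job. Leave any red look-alike of the part that bears block_grip alone.

How it is judged:
By the outcome, as a careful person would: the job done as asked, in the order asked, and still so for the second after the job is handed in, with the robot touching nothing.
It also fails if it takes over 72 s, if anything falls off the work surface, if the arm or the gripper's body presses on something with over 40 N, if the wrist force passes 120 N, or if a joint passes its speed limit or range.

## Robot

A 6-joint arm with a two-finger parallel gripper is mounted at the origin on a cart in front of the work surface, level with it; the furniture and walls round the work are solid. World frame = base frame: x ahead of the robot, y to its left, z up, the work surface at z = 0. Lengths are in m, angles in rad, forces in N, time in s.
With the tool pointing down it reaches from about 0.35 to 0.775 m from the base axis. Payload 5.5 kg.
Tool frame: the origin (TCP) lies midway between the tips of the shut fingers; the grasp point (between the pads) lies 19 mm behind it; z points along the fingers, y is the direction in which the jaws open and shut (so a half turn about z gives the same grasp; the last joint's range is limited). The gripper opens to 85 mm and grips with 20 to 120 N. Pads are 22 mm wide; open, the fingers measure 114 mm over their backs; the gripper's body (76 mm by 85 mm) begins 54 mm behind the grasp point. The pads swing forward as they close: fully open they stand 13 mm farther back than shut.
Start: joints at [-1.461, 0.313, 0.046, 1.304, 0, 1.431], TCP at [0.142, -0.557, 0.231] pointing down, gripper open.
Joint ranges: [-2.76, 2.76], [-0.86, 1.69], [-1.03, 1.26], [-2.2, 2.34], [-1.47, 1.5], [-3.14, 3.14]. Speed limits (rad/s): [2.57, 2.57, 3.14, 3.14, 3.14, 3.14].

## Interface

Orientations are given as a unit quaternion [w, x, y, z].
In Python, from workcell import env gives the robot as it stands.
- The arm moves only by the shell command python3 -m pendant 'ROWS' [FORCE]. ROWS is JSON, a list of rows, each a list of 3 entries, a list of its own where there are three numbers: the shift along the tool's x, y, z each as a share of 20 mm, from -1 to 1, then the turn about the tool's z as a share of 6 degrees, from -1 to 1, then the closure, from -1 (fully open) to 1 (shut). In form: [[[tx, ty, tz], turn, claw], ...]. A call has 1 to 12 rows; each row shifts and turns the commanded pose from where the row before left it, along the tool's axes as they then stand; what a row does not reach is not made up. A row lasts 1/8 s, in which the tool goes at most 62.5 mm and 10.7 degrees, less where a joint would pass 70% of its speed; a pose out of reach is approached as far as the arm can. A call with a number of a shift or a turn outside -1 to 1 is refused whole. A call with a gripper value outside its range is refused whole. The fingers move at their own pace and stop on an object; FORCE is the grip in N (left out, the last holds). Time passes only in rows, so rows that do not move let the fingers close. It gives the time, the measured TCP pose, the force and the opening at its end, in the units of the state.
- env.get_state(): the state, without advancing time (a new reading comes with each control period).
- env.read_camera(name): name is "scene" or "side" or "wrist"; returns a dict with "color" (400x640x3 uint8, blue, green, red), "mtx" (3x3 intrinsics, pixels), "view" (4x4, takes a point from world to camera coordinates). Camera axes: x right, y down, z forward; pixel columns grow to the right and rows downward; lengths in m; the calibration is good to about 2 mm. A picture is of the moment at which its call begins. There is no depth.
- env.hand_in(): hands the job in, once; it reports no verdict.
Trained networks look in the newest picture that a camera, given by its name, has taken for a name from the list of things; names that differ only in an ending like _2 or _b are one class to them, and where a whole thing is asked for, a point or a joint stands for the part that bears it (a point fixed in the world has none). Each returns a list of dicts, best first, with "p" (0 to 1); they miss things now and then, are a little off and sometimes report something else, mostly with a low value. They report only what shows in the picture. A call takes as long as a camera call. They do not tell look-alikes from the thing itself.
- env.boxes_of(camera, thing): "location" ([column, row] in pixels, amid what is visible of it).
- env.cut_out(camera, thing): "region" (400x640 bool, what is visible of it) and "location" ([column, row] in pixels, amid what is visible of it).
The state is a dict: "clock": time; "joint_pos": joint angles; "qvel": joint speeds; "tau": joint torques, N m; "tcp_pos": TCP position; "orientation": TCP orientation; "wrist_force": force on the tool from outside, world axes, zero at the start; "ft_torque": the same for the moment, N m; "finger_gap": finger opening in m.
Only numpy, scipy, OpenCV 4.12 (cv2) and the standard library are available. Lean on these libraries where they do the work, as an engineer would, in place of code of your own. Each camera call takes 0.05 s, during which the arm holds its last target.

## Working session

There is one attempt and no reset: what is moved stays moved. The work goes in short steps, Python scripts to look and compute and a shell command to move; the robot and the scene stay as the last step left them, time stands still between calls to the robot, and variables do not carry over. Pictures are saved under pics/ and viewed, and the job is handed in when it is done.

```bash
ls; mkdir -p pics; python3 - <<'E'
from workcell import env
import cv2
s=env.get_state();print({k:s[k] for k in ('clock','tcp_pos','orientation','wrist_force','finger_gap')})
for n in ('scene','side','wrist'):
    c=env.read_camera(n);cv2.imwrite(f'pics/{n}0.png',c['color'])
    print(n,c['mtx'].tolist(),c['view'].round(4).tolist())
    for t in ('tray','roller_center','block_grip','timer','beaker','dosing_bottle','seat','bead'):
        print(t,[( [round(float(x)) for x in d['location']],round(d['p'],2)) for d in env.boxes_of(n,t)])
E
```

```text
pics
{'clock': 0.0, 'tcp_pos': array([ 0.14207241, -0.55666743,  0.23040916]), 'orientation': array([-8.97679338e-04,  9.92210665e-01,  1.24568016e-01,  1.40979405e-05]), 'wrist_force': array([0.37947541, 0.72628844, 0.78116183]), 'finger_gap': 0.08563046295645031}
scene [[493.791043127605, 0.0, 319.95951033937126], [0.0, 493.791043127605, 202.73718817508993], [0.0, 0.0, 1.0]] [[-0.568, -0.823, 0.0106, 0.4263], [-0.3349, 0.2194, -0.9163, 0.2659], [0.7518, -0.524, -0.4002, 0.8535], [0.0, 0.0, 0.0, 1.0]]
tray [([364, 237], 0.93)]
roller_center [([338, 221], 0.93)]
block_grip [([311, 197], 0.87), ([370, 213], 0.56)]
timer [([366, 193], 0.71)]
beaker [([259, 211], 0.94)]
dosing_bottle [([242, 266], 0.75)]
seat [([365, 236], 0.86), ([371, 193], 0.24)]
bead [([365, 235], 0.56)]
side [[434.5230870341458, 0.0, 317.94575618056973], [0.0, 434.5230870341458, 197.29239545155943], [0.0, 0.0, 1.0]] [[-0.8985, -0.4387, 0.0167, 0.5965], [-0.287, 0.5581, -0.7786, 0.2091], [0.3322, -0.7043, -0.6273, 0.9074], [0.0, 0.0, 0.0, 1.0]]
tray [([348, 240], 0.88)]
roller_center [([344, 219], 0.6)]
block_grip [([282, 192], 0.93), ([356, 192], 0.74)]
timer [([316, 154], 0.83), ([346, 241], 0.62)]
beaker [([248, 228], 0.91)]
dosing_bottle [([304, 323], 0.93)]
seat [([315, 157], 0.72), ([349, 242], 0.66)]
bead [([347, 240], 0.59)]
wrist [[340.0500542981368, 0.0, 323.1177234940008], [0.0, 340.0500542981368, 198.90452534674628], [0.0, 0.0, 1.0]] [[0.2476, -0.9689, -0.0005, -0.5754], [-0.9208, -0.2355, 0.311, -0.0406], [-0.3014, -0.0766, -0.9504, 0.3792], [0.0, 0.0, 0.0, 1.0]]
tray []
roller_center []
block_grip []
timer []
beaker []
dosing_bottle []
seat []
bead []
```

View pics/scene0.png

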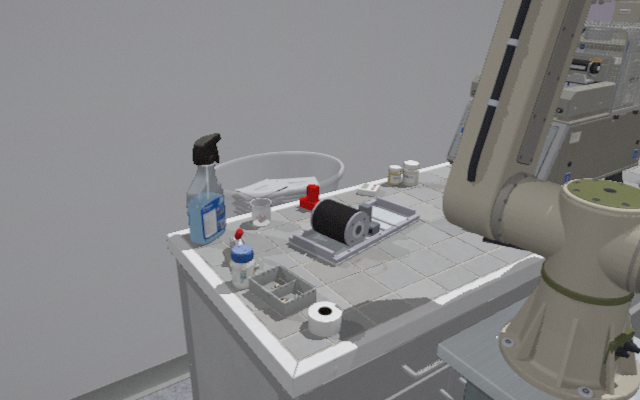

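View pics/side0.png

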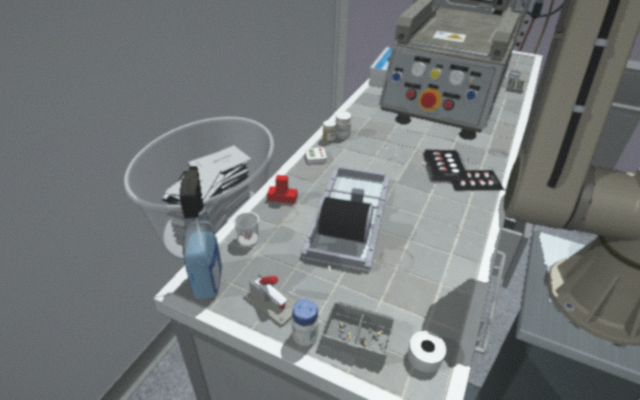

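View pics/wrist0.png

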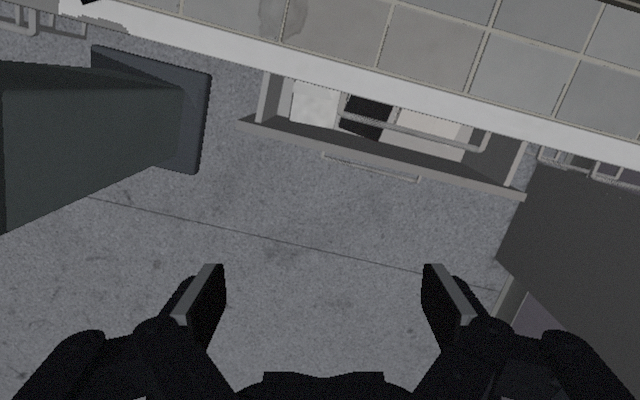

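View crops.

```bash
python3 - <<'E'
import cv2
a=cv2.imread('pics/scene0.png')[170:270,280:430];b=cv2.imread('pics/side0.png')[150:280,255:405]
cv2.imwrite('pics/c1.png',cv2.resize(a,None,fx=5.3,fy=5.3,interpolation=2))
cv2.imwrite('pics/c2.png',cv2.resize(b,None,fx=4.5,fy=4.5,interpolation=2))
E
```

```text
(no output)
```

View pics/c1.png

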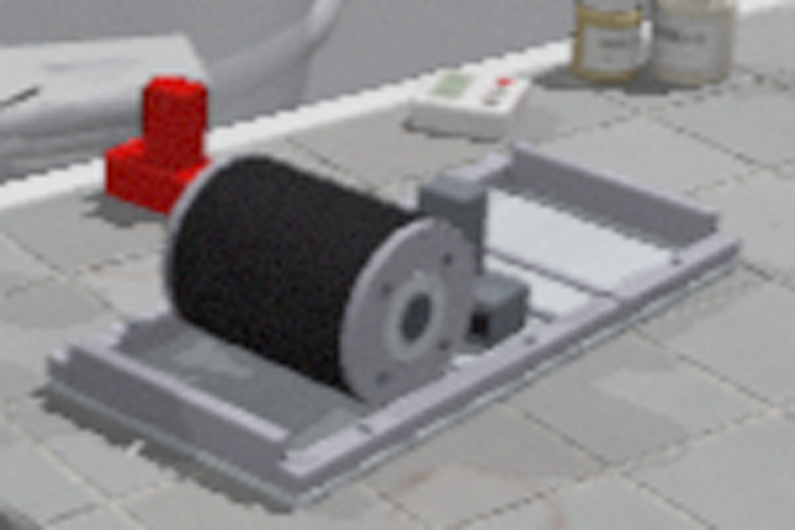

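View pics/c2.png

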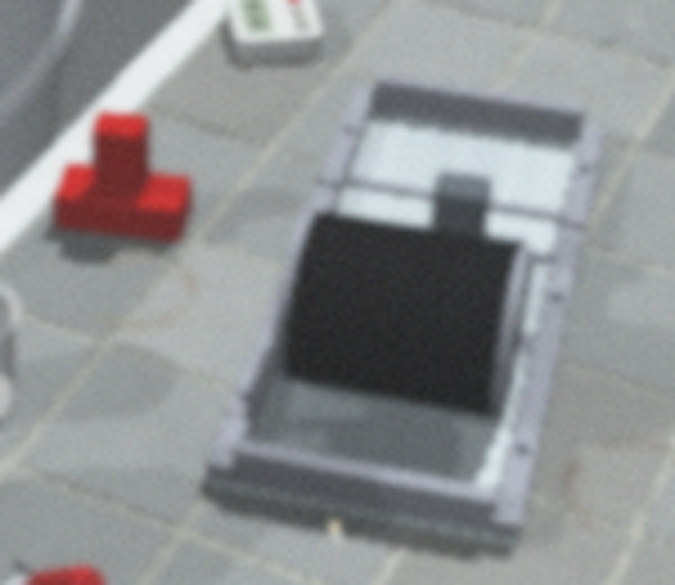

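```bash
cat > h.py <<'E'
import numpy as np,cv2,json
from scipy.optimize import least_squares
CAL={}
def cam(c): return np.array(c['mtx']),np.array(c['view'])
def proj(c,P):
    M,V=cam(c);P=np.atleast_2d(P);q=P@V[:3,:3].T+V[:3,3];q=q@M.T;return q[:,:2]/q[:,2:]
def onz(c,uv,z):
    M,V=cam(c);R=V[:3,:3];o=-R.T@V[:3,3];d=R.T@np.linalg.inv(M)@np.array([uv[0],uv[1],1.]);return o+d*(z-o[2])/d[2]
def tray2w(p,P):
    P=np.atleast_2d(P);c,s=np.cos(p[2]),np.sin(p[2]);return np.c_[p[0]+c*P[:,0]-s*P[:,1],p[1]+s*P[:,0]+c*P[:,1],P[:,2]]
E
python3 - <<'E'
from h import *
from workcell import env
sc=env.read_camera('scene');sd=env.read_camera('side')
import pickle;pickle.dump((sc,sd),open('cal.pkl','wb'))
f=lambda U,o,s:[(U[0]+.5)/s-.5+o[0],(U[1]+.5)/s-.5+o[1]]
A=[((300,507),(-79,170,0)),((46,400),(79,170,0)),((742,258),(-79,-170,0))]
B=[((205,490),(79,170,0)),((515,548),(-79,170,0)),((365,85),(79,-170,18)),((603,118),(-79,-170,18))]
a=np.array([f(u,(280,170),5.3) for u,_ in A]);b=np.array([f(u,(255,150),4.5) for u,_ in B])
PA=np.array([p for _,p in A])/1e3;PB=np.array([p for _,p in B])/1e3
res=lambda p:np.r_[(proj(sc,tray2w(p,PA))-a).ravel(),(proj(sd,tray2w(p,PB))-b).ravel()]
r=least_squares(res,[.55,0,0]);print(r.x,np.degrees(r.x[2]),r.fun.round(1))
for c,u in ((sc,(365,193)),(sd,(316,154))): print('timer',onz(c,u,.015))
for c,u in ((sc,(259,211)),(sd,(248,228))): print('beaker',onz(c,u,.03))
for c,u in ((sc,(242,266)),(sd,(304,323))): print('bottle',onz(c,u,.042))
# block grip top center from crops: scene ~ (455,190) top; side (463,180)
print('grip', onz(sc,f((453,187),(280,170),5.3),.077),onz(sd,f((465,180),(255,150),4.5),.077))
# overlay
for c,n in((sc,'scene'),(sd,'side')):
    im=cv2.resize(c['color'],None,fx=4,fy=4,interpolation=2)
    def L(P,col,z):
        q=(proj(c,tray2w(r.x,np.array([[x/1e3,y/1e3,z/1e3] for x,y in P])))*4).astype(int);cv2.polylines(im,[q],False,col,1)
    R=[(-79,-170),(79,-170),(79,170),(-79,170),(-79,-170)];L(R,(0,255,0),0);L(R,(0,0,255),18)
    for y in(-45,-85):L([(-65,y),(65,y)],(255,0,255),10)
    L([(-79,-65),(-65,-65)],(0,255,255),18);L([(79,-65),(65,-65)],(0,255,255),18)
    y0,x0=(165,270) if n=='scene' else (150,250)
    cv2.imwrite(f'pics/o_{n}.png',im[y0*4:y0*4+540,x0*4:x0*4+700])
E
```

```text
[0.57448081 0.00400299 0.20596941] 11.801178056702273 [-0.   1.3  0.2 -1.8 -0.2  2.3  0.2 -0.9  0.6  0.  -2.2 -0.8  0.8  0.7]
timer [ 0.7382159  -0.15575957  0.015     ]
timer [ 0.76359638 -0.19059367  0.015     ]
beaker [0.76799559 0.18653717 0.03      ]
beaker [0.75568538 0.18375377 0.03      ]
bottle [0.51799504 0.36006465 0.042     ]
bottle [0.51606762 0.36258485 0.042     ]
grip [ 0.56209403 -0.00759053  0.077     ] [ 0.56275875 -0.01119037  0.077     ]
```

View pics/o_scene.png

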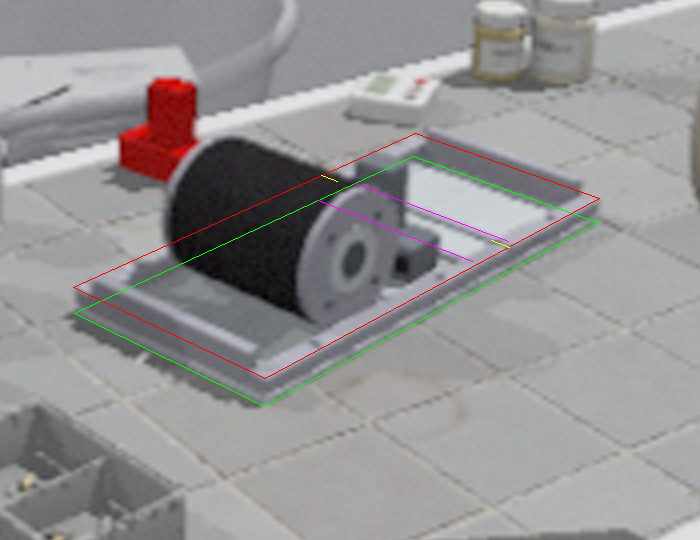

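View pics/o_side.png

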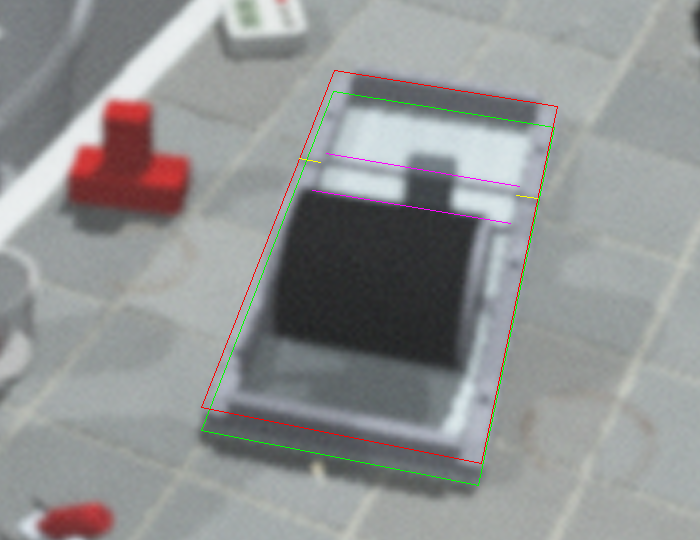

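```bash
python3 -m pendant '[[[1,-0.8,0],0,-1],[[1,-0.8,0],0,-1],[[1,-0.8,0],0,-1],[[1,-0.8,0],0,-1],[[1,-0.8,0],0,-1],[[1,-0.8,0],0,-1],[[1,-0.8,0],0,-1],[[1,-0.8,0],0,-1],[[1,-0.8,0],0,-1],[[1,-0.8,0],0,-1],[[1,-0.8,0],0,-1],[[1,-0.8,0],0,-1]]'
```

```text
clock: 2.95
tcp_pos: [0.3278, -0.3107, 0.2315]
orientation: [0.0, 0.992, 0.125, 0.0]
wrist_force: [0.9, -0.6, 0.3]
finger_gap: 0.0854
```

```bash
python3 -m pendant '[[[0.95,-0.74,0],-1,-1],[[1,-0.63,0],-1,-1],[[1,-0.52,0],-1,-1],[[1,-0.41,0],-1,-1],[[1,-0.29,0],-1,-1],[[1,-0.16,0],-1,-1],[[1,-0.04,0],-1,-1],[[1,0.08,0],-1,-1],[[1,0.2,0],-1,-1],[[1,0.32,0],-1,-1],[[1,0.44,0],-1,-1],[[1,0.56,0],-1,-1]]'; python3 - <<'E'
from h import *
from workcell import env
c=env.read_camera('wrist');cv2.imwrite('pics/w1.png',c['color'])
for t in ('roller_center','block_grip'):
        print(t,[( [round(float(x)) for x in d['location']],round(d['p'],2)) for d in env.boxes_of('wrist',t)])
print(env.get_state()['tcp_pos'],env.get_state()['orientation'],env.get_state()['joint_pos'])
E
```

```text
clock: 4.45
tcp_pos: [0.4857, -0.1055, 0.2314]
orientation: [0.0, 0.728, 0.685, 0.0]
wrist_force: [0.9, -0.3, -0.9]
finger_gap: 0.0853
roller_center [([371, 13], 0.57)]
block_grip [([398, 64], 0.89), ([594, 25], 0.71)]
[ 0.48555857 -0.10561777  0.23121203] [ 3.77832565e-05  7.29157373e-01  6.84346041e-01 -1.43388027e-04] [-3.75701042e-01  1.62151712e-01 -1.50342153e-01  1.25835665e+00
 -2.91572901e-04  1.25847870e+00]
```

View pics/w1.png

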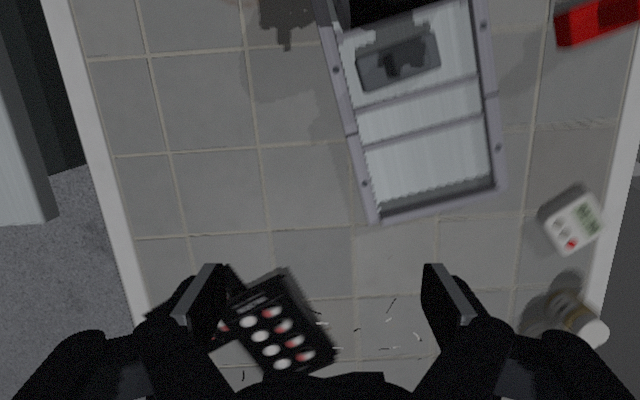

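```bash
python3 -m pendant '[[[0.84,0.58,0],-0.86,-1],[[0.79,0.65,0],-0.86,-1],[[0.73,0.72,0],-0.86,-1],[[0.66,0.78,0],0,-1],[[0.66,0.78,0],0,-1],[[0.66,0.78,0],0,-1],[[0,0,0],0,-1],[[0,0,0],0,-1]]'; python3 - <<'E'
from h import *
from workcell import env
c=env.read_camera('wrist');cv2.imwrite('pics/w2.png',c['color'])
import pickle;pickle.dump(c,open('w2.pkl','wb'))
for t in ('roller_center','block_grip'):
        print(t,[( [round(float(x)) for x in d['location']],round(d['p'],2)) for d in env.boxes_of('wrist',t)])
s=env.get_state();print(s['tcp_pos'],s['orientation'],s['joint_pos'])
im=cv2.resize(c['color'],None,fx=1.25,fy=1.25,interpolation=2);cv2.imwrite('pics/w2b.png',im)
E
```

```text
clock: 5.6
tcp_pos: [0.5609, -0.0098, 0.2311]
orientation: [-0.0, 0.631, 0.776, -0.0]
wrist_force: [0.3, -0.0, -0.9]
finger_gap: 0.0854
roller_center [([344, 83], 0.93), ([340, 200], 0.55)]
block_grip [([324, 167], 0.89), ([514, 181], 0.58), ([344, 82], 0.55)]
[ 0.56071815 -0.01029462  0.23129667] [-2.87412362e-05  6.31016687e-01  7.75769246e-01 -1.31329303e-04] [-1.61388385e-01  2.85638165e-01  8.17653700e-03  1.29351539e+00
 -1.99112034e-04  1.20433778e+00]
```

View pics/w2b.png

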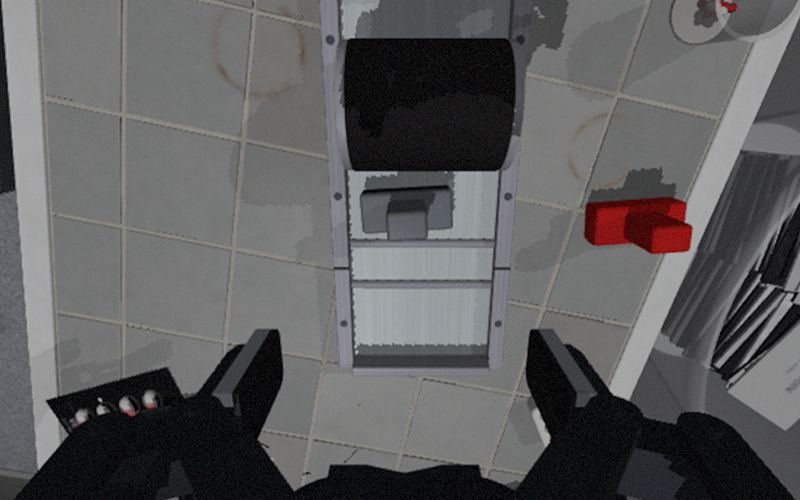

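```bash
python3 - <<'E'
import pickle,cv2
c=pickle.load(open('w2.pkl','rb'));im=c['color'][130:305,250:430]
cv2.imwrite('pics/w2c.png',cv2.resize(im,None,fx=3.4,fy=3.4,interpolation=2))
E
```

```text
(no output)
```

View pics/w2c.png

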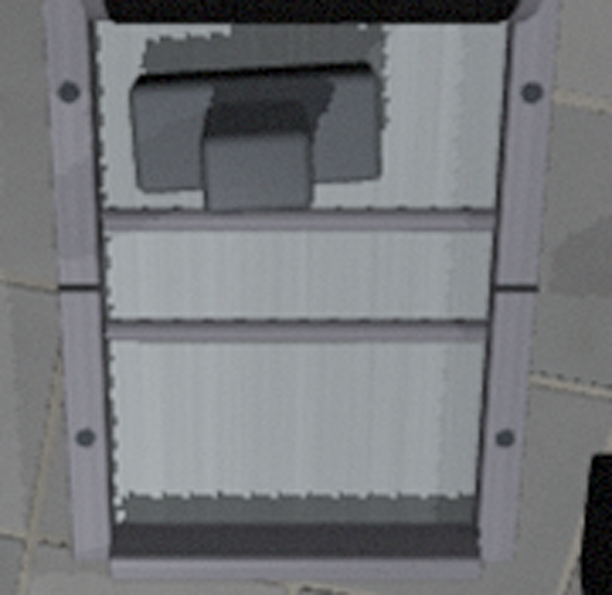

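```bash
python3 - <<'E'
from h import *
import pickle
c=pickle.load(open('w2.pkl','rb'))
g=lambda u,z:onz(c,((u[0]+.5)/3.4-.5+250,(u[1]+.5)/3.4-.5+130),z)
l,r=g((80,288),.018),g((515,288),.018);print('marks',l,r,np.linalg.norm(r-l));d=r-l;yaw=np.arctan2(d[1],d[0]);m=(l+r)/2
tx=m[0]-np.sin(yaw)*.065;ty=m[1]+np.cos(yaw)*.065;print('tray',tx,ty,np.degrees(yaw))
a,b=g((75,560),.018),g((515,560),.018);print('end mid',(a+b)/2,np.linalg.norm(b-a))
p=[tx,ty,yaw];
def loc(w): R=np.array([[np.cos(yaw),np.sin(yaw)],[-np.sin(yaw),np.cos(yaw)]]);return R@(w[:2]-[tx,ty])
q=[g(u,.077) for u in((204,137),(312,133),(312,208),(206,210))];print('grip',np.mean(q,0),loc(np.mean(q,0)),[np.linalg.norm(q[i]-q[i-1]).round(4) for i in range(4)])
for i,j in((0,1),(3,2)):
    e=q[j]-q[i];print(np.degrees(np.arctan2(e[1],e[0])))
f=[g(u,.032) for u in((140,192),(382,180),(135,85),(375,68))];e=f[1]-f[0];print('foot',np.degrees(np.arctan2(e[1],e[0])),np.linalg.norm(e));e=f[3]-f[2];print(np.degrees(np.arctan2(e[1],e[0])),np.linalg.norm(e), loc(np.mean(f,0)))
# beads
for u in((300,220),(300,330)):print('bead',loc(g(u,.010)))
# roller: silhouette lower edge and upper edge full-res approx (w2b /1.25)
np.save('tray.npy',[tx,ty,yaw])
E
```

```text
marks [ 0.51747236 -0.07487575  0.018     ] [ 0.65694412 -0.04570839  0.018     ] 0.14248897415548972
tray 0.5739028017049392 0.0033315499639814464 11.811885113178219
end mid [ 0.60879132 -0.16127711  0.018     ] 0.15637057850168318
grip [ 0.5628691  -0.00919783  0.077     ] [-0.01336482 -0.01000548] [np.float64(0.02), np.float64(0.0283), np.float64(0.0205), np.float64(0.0283)]
13.985458649593616
12.942615043259485
foot 14.760383726680091 0.07405164595678636
15.896368457974544 0.0713481064493138 [-0.01323073 -0.00954448]
bead [ 0.00086187 -0.04416686]
bead [ 0.00139598 -0.08324388]
```

```bash
python3 -m pendant '[[[0,0.1,0.5],-0.4,-1],[[0,0,1],0,-1],[[0,0,1],0,-1],[[0,0,1],0,-1],[[0,0,1],0,-1],[[0,0,1],0,-1],[[0,0,1],0,-1],[[0,0,0.5],0,-1],[[0,0,0],0,-1]]'; python3 - <<'E'
from h import *
from workcell import env
c=env.read_camera('wrist')
cv2.imwrite('pics/w3.png',c['color'])
c=pc=__import__('pickle').load(open('w2.pkl','rb'));p=np.load('tray.npy')
# roller fit: for candidate y, predicted silhouette rows at mid col
M,V=cam(c);o=-V[:3,:3].T@V[:3,3]
best=[]
for y in np.arange(.03,.09,.001):
    th=np.linspace(0,2*np.pi,400);P=np.c_[np.zeros(400),y+.045*np.cos(th),.051+.045*np.sin(th)]
    r=proj(c,tray2w(p,P))[:,1]*1.25;best.append((round(y,3),r.min().round(1),r.max().round(1)))
for b in best: 
    if abs(b[2]-170)<6 or abs(b[1]-39)<4: print(b)
E
```

```text
clock: 6.88
tcp_pos: [0.5624, -0.0097, 0.0908]
orientation: [-0.001, 0.615, 0.789, -0.0]
wrist_force: [0.4, 0.8, 0.2]
finger_gap: 0.0857
(np.float64(0.068), np.float64(41.7), np.float64(174.7))
(np.float64(0.069), np.float64(40.0), np.float64(173.3))
(np.float64(0.07), np.float64(38.4), np.float64(172.0))
(np.float64(0.071), np.float64(36.7), np.float64(170.6))
(np.float64(0.072), np.float64(35.1), np.float64(169.2))
(np.float64(0.073), np.float64(33.4), np.float64(167.9))
(np.float64(0.074), np.float64(31.8), np.float64(166.5))
(np.float64(0.075), np.float64(30.1), np.float64(165.1))
```

View pics/w3.png

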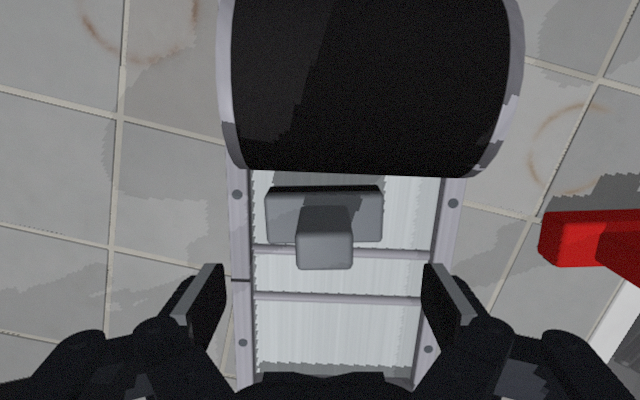

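```bash
python3 -m pendant '[[[0,0,0.8],0,-1],[[0,0,0.8],0,-1],[[0,0,0.8],0,-1],[[0,0,0],0,-1],[[0,0,0],0,0.4],[[0,0,0],0,1],[[0,0,0],0,1],[[0,0,0],0,1],[[0,0,0],0,1]]' 40
```

```text
clock: 8.05
tcp_pos: [0.5637, -0.0096, 0.044]
orientation: [0.001, 0.614, 0.789, 0.0]
wrist_force: [0.4, -1.4, 4.2]
finger_gap: 0.029
```

```bash
python3 -m pendant '[[[0,0,0],0,1],[[0,0,-0.5],0,1],[[0,0,-1],0,1],[[0,0,-1],0,1],[[0,0,-1],0,1],[[0,0,-1],0,1],[[0,0,-0.5],0,1],[[0,0,0],0,1]]'; python3 - <<'E'
from h import *
from workcell import env
c=env.read_camera('wrist')
cv2.imwrite('pics/w4.png',c['color'])
E
```

```text
clock: 9.05
tcp_pos: [0.5632, -0.0096, 0.1437]
orientation: [0.0, 0.614, 0.789, 0.0]
wrist_force: [0.3, -0.0, -0.6]
finger_gap: 0.0297
```

View pics/w4.png

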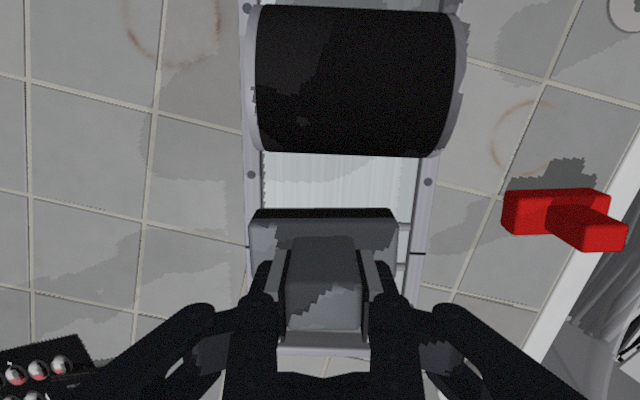

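```bash
python3 -m pendant '[[[0.1,-0.5,0],0,1],[[0.1,-1,0],0,1],[[0.1,-1,0],0,1],[[0.1,-1,0],0,1],[[0.1,-1,0],0,1],[[0.1,-1,0],0,1],[[0.1,-1,0],0,1],[[0.1,-0.55,0],0,1],[[0,0,0.8],0,1],[[0,0,0.8],0,1],[[0,0,0.8],0,1],[[0,0,0.8],0,1]]';python3 -m pendant '[[[0,0,0.8],0,1],[[0,0,0.6],0,1],[[0,0,0.2],0,1],[[0,0,0],0,1],[[0,0,0],0,1]]'
python3 - <<'E'
from h import *
from workcell import env
c=env.read_camera('side')
cv2.imwrite('pics/s4.png',cv2.resize(c['color'][100:300,220:500],None,fx=2.8,fy=2.8))
E
```

```text
clock: 10.6
tcp_pos: [0.422, -0.0285, 0.0785]
orientation: [-0.0, 0.614, 0.789, -0.0]
wrist_force: [-0.5, -0.2, -1.3]
finger_gap: 0.0295
clock: 11.22
tcp_pos: [0.4228, -0.0287, 0.0477]
orientation: [0.0, 0.614, 0.789, 0.0]
wrist_force: [0.4, 1.2, -0.9]
finger_gap: 0.0294
```

View pics/s4.png

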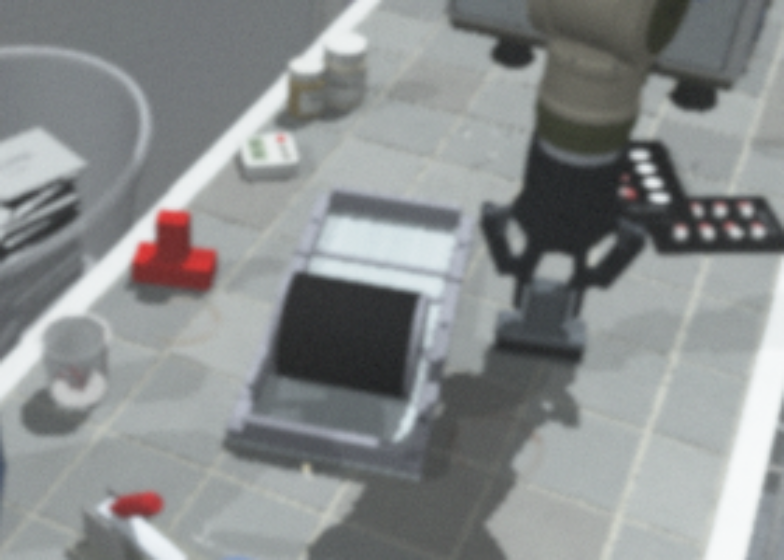

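```bash
python3 -m pendant '[[[0,0,0.25],0,1],[[0,0,0.15],0,1],[[0,0,0],0,1],[[0,0,0],0,1]]'
```

```text
clock: 11.78
tcp_pos: [0.4223, -0.0286, 0.0392]
orientation: [-0.0, 0.614, 0.789, -0.0]
wrist_force: [0.2, 0.2, -0.7]
finger_gap: 0.0294
```

```bash
python3 -m pendant '[[[0,0,0.08],0,1],[[0,0,0],0,1],[[0,0,0],0,1]]'
```

```text
clock: 12.15
tcp_pos: [0.4226, -0.0287, 0.0379]
orientation: [0.0, 0.614, 0.789, 0.0]
wrist_force: [-1.0, 1.2, 2.0]
finger_gap: 0.0292
```

```bash
python3 -m pendant '[[[0,0,0.03],0,1],[[0,0,0],0,0.2],[[0,0,0],0,0],[[0,0,0],0,0],[[0,0,0],0,0],[[0,0,-0.3],0,0],[[0,0,-1],0,0],[[0,0,-1],0,0],[[0,0,-1],0,0],[[0,0,-1],0,0],[[0,0,-1],0,0],[[0,0,0],0,0]]'
python3 - <<'E'
from h import *
from workcell import env
c=env.read_camera('side')
cv2.imwrite('pics/s5.png',cv2.resize(c['color'][100:300,220:500],None,fx=2.8,fy=2.8))
c=env.read_camera('wrist')
cv2.imwrite('pics/w5.png',c['color'])
E
```

```text
clock: 13.65
tcp_pos: [0.4236, -0.0289, 0.1446]
orientation: [0.002, 0.614, 0.789, 0.001]
wrist_force: [0.3, 0.0, -0.8]
finger_gap: 0.0428
```

View pics/s5.png

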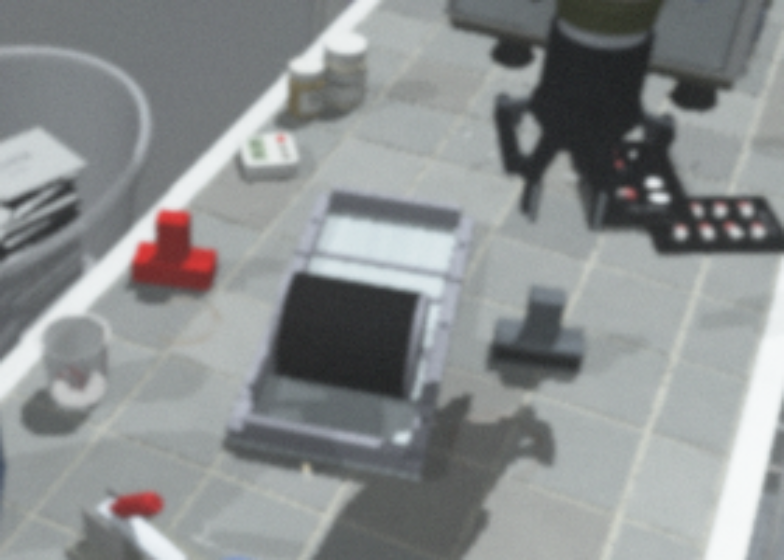

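View pics/w5.png

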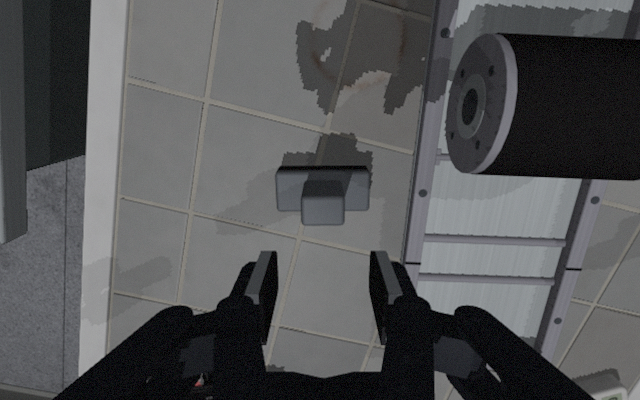

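```bash
python3 -m pendant '[[[0,0,0],0.4,1],[[0.52,0.96,0],0,1],[[0.52,0.96,0],0,1],[[0.52,0.96,0],0,1],[[0.52,0.96,0],0,1],[[0.52,0.96,0],0,1],[[0.52,0.96,0],0,1],[[0.52,0.96,0],0,1],[[0.52,0.96,0],0,1],[[0,0,0],0,1],[[0,0,0.8],0,1],[[0,0,0],0,1]]'
python3 - <<'E'
from h import *
from workcell import env
for n in('side','wrist','scene'):
    c=env.read_camera(n);im=c['color']
    if n!='wrist': im=cv2.resize(im[100:300,220:500],None,fx=2.8,fy=2.8)
    cv2.imwrite(f'pics/{n}6.png',im)
s=env.get_state();p=np.load('tray.npy');w=s['tcp_pos'][:2]-p[:2];y=p[2]
print('loc',np.array([[np.cos(y),np.sin(y)],[-np.sin(y),np.cos(y)]])@w,s['orientation'],s['tcp_pos'],s['wrist_force'])
E
```

```text
clock: 15.25
tcp_pos: [0.5534, 0.0838, 0.1247]
orientation: [-0.002, 0.631, 0.776, -0.002]
wrist_force: [-0.6, -0.3, 0.3]
finger_gap: 0.0001
loc [-0.00185993  0.08265001] [-2.07037003e-04  6.30953315e-01  7.75820733e-01 -2.49017381e-04] [0.55516387 0.08385072 0.12688423] [ 0.96184141 -1.03214773  0.71291973]
```

View pics/side6.png

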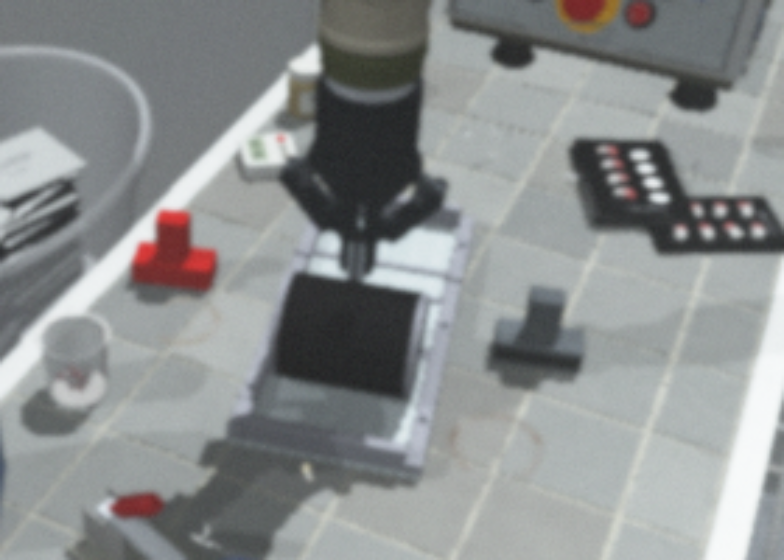

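View pics/wrist6.png

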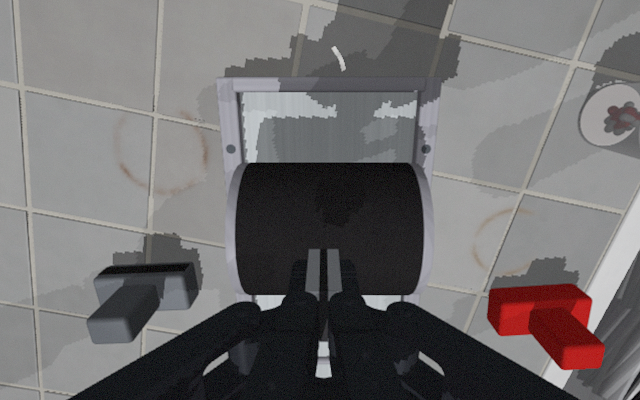

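View pics/scene6.png

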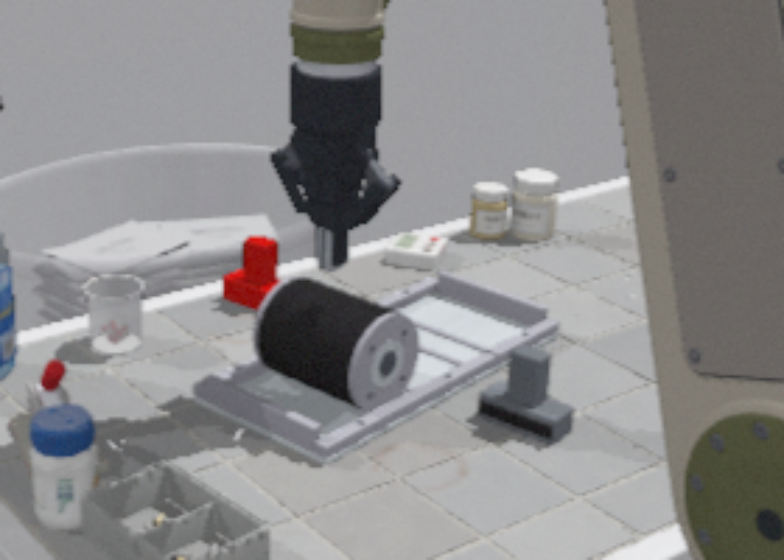

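```bash
cat > rl.py <<'E'
from h import *
from workcell import env
p=np.load('tray.npy')
def toloc(w):
    y=p[2];return np.array([[np.cos(y),np.sin(y)],[-np.sin(y),np.cos(y)]])@(np.array(w[:2])-p[:2])
def tip(): 
    s=env.get_state();print('clk',round(s['clock'],2),'tip loc mm',(toloc(s['tcp_pos'])*1e3).round(1),'z',round(s['tcp_pos'][2]*1e3,1),'F',np.round(s['wrist_force'],1))
def roller(n='wrist',zc=.051,save=None):
    c=env.read_camera(n)
    if save: cv2.imwrite('pics/'+save,c['color'])
    r=env.cut_out(n,'roller_center')
    if not r: print('no roller');return
    m=r[0]['region'];print('p',r[0]['p'])
    # fit silhouette: local x,y,yaw by bounding via mask IoU
    th=np.linspace(0,2*np.pi,60)
    def poly(q):
        x,y,a=q;P=[]
        for e in(-.059,.059):
            yy=.045*np.cos(th);P.append(np.c_[x+e*np.cos(a)-yy*np.sin(a),y+e*np.sin(a)+yy*np.cos(a),zc+.045*np.sin(th)])
        pts=proj(c,tray2w(p,np.vstack(P)));return cv2.convexHull(pts.astype(np.float32))
    occ=np.zeros(m.shape,bool)
    if n=='wrist': occ[:, :]=False; occ[235:,:]=True   # hand region ignored
    S=4
    def cost(q):
        h=np.zeros((400*2,640*2),np.uint8);cv2.fillPoly(h,[np.round(poly(q)*2*16).astype(np.int32)],255,shift=4)
        h=cv2.resize(h,(640,400),interpolation=cv2.INTER_AREA)/255.;return (abs(h-m)[~occ]).sum()
    from scipy.optimize import minimize
    best=min(((cost([0,y,0]),y) for y in np.arange(-.09,.1,.005)))
    o=minimize(cost,[0,best[1],0],method='Nelder-Mead',options=dict(initial_simplex=[[0,best[1],0],[.003,best[1],0],[0,best[1]+.004,0],[0,best[1],.03]],xatol=1e-4,fatol=1))
    print(n,'roller x,y mm',(o.x[:2]*1e3).round(1),'yaw deg',np.degrees(o.x[2]).round(2),'cost',round(o.fun),'of',m.sum())
E
python3 - <<'E'
from rl import *
roller();roller('side');roller('scene');tip()
E
```

```text
p 0.63
wrist roller x,y mm [ 0.9 70.7] yaw deg 0.2 cost 287 of 24004
p 0.61
side roller x,y mm [-0.1 74.9] yaw deg 0.24 cost 93 of 2047
p 0.93
scene roller x,y mm [ 2.7 71. ] yaw deg 0.57 cost 77 of 2001
clk 15.7 tip loc mm [-1.1 82.8] z 127.4 F [ 0.1  0.3 -0.4]
```

```bash
python3 -m pendant '[[[0,0.1,0.7],0,1],[[0,0,0.6],0,1],[[0,0,0],0,1],[[0,0,0],0,1]]'; python3 -m pendant '[[[0,0,0.1],0,1],[[0,0,0],0,1]]'
```

```text
clock: 16.2
tcp_pos: [0.5575, 0.0847, 0.1008]
orientation: [-0.0, 0.631, 0.776, -0.0]
wrist_force: [0.4, 0.2, 0.9]
finger_gap: -0.0003
clock: 16.45
tcp_pos: [0.5577, 0.0847, 0.0992]
orientation: [0.0, 0.631, 0.776, 0.0]
wrist_force: [0.8, 0.1, 0.1]
finger_gap: -0.0001
```

```bash
python3 -m pendant '[[[0,0,0.05],0,1],[[0,0,0],0,1]]'
```

```text
clock: 16.7
tcp_pos: [0.5577, 0.0846, 0.0981]
orientation: [0.0, 0.631, 0.776, 0.0]
wrist_force: [-0.6, 0.1, -0.5]
finger_gap: -0.0
```

```bash
python3 -m pendant '[[[0,0,0.05],0,1],[[0,0,0],0,1]]';python3 -m pendant '[[[0,0,0.05],0,1],[[0,0,0],0,1]]'
```

```text
clock: 16.95
tcp_pos: [0.5576, 0.0846, 0.097]
orientation: [-0.0, 0.631, 0.776, -0.0]
wrist_force: [-0.0, 0.2, 0.7]
finger_gap: 0.0
clock: 17.2
tcp_pos: [0.5576, 0.0846, 0.096]
orientation: [-0.0, 0.631, 0.776, -0.0]
wrist_force: [-0.1, -0.1, 0.4]
finger_gap: 0.0001
```

```bash
python3 -m pendant '[[[0,0,0.04],0,1],[[0,0,0],0,1]]';python3 -m pendant '[[[0,0,0.04],0,1],[[0,0,0],0,1]]'
```

```text
clock: 17.45
tcp_pos: [0.5577, 0.0846, 0.0957]
orientation: [0.0, 0.631, 0.776, 0.0]
wrist_force: [-1.1, 0.6, 3.6]
finger_gap: -0.0001
clock: 17.7
tcp_pos: [0.5578, 0.0846, 0.0956]
orientation: [0.0, 0.631, 0.776, 0.0]
wrist_force: [-3.1, -0.0, 8.4]
finger_gap: 0.0002
```

```bash
python3 -m pendant '[[[-0.2,0,0],0,1],[[-0.2,0,0],0,1]]';python3 -m pendant '[[[-0.2,0,0],0,1],[[-0.2,0,0],0,1]]'; python3 -c "
from rl import *
roller();tip()"
```

```text
clock: 17.95
tcp_pos: [0.5594, 0.0767, 0.0958]
orientation: [0.001, 0.631, 0.776, 0.0]
wrist_force: [-4.1, -0.4, 11.0]
finger_gap: -0.0002
clock: 18.2
tcp_pos: [0.5611, 0.0687, 0.0959]
orientation: [0.001, 0.631, 0.776, 0.0]
wrist_force: [-4.6, -1.1, 10.3]
finger_gap: 0.0002
p 0.58
wrist roller x,y mm [-0.4 62.2] yaw deg -0.38 cost 422 of 31748
clk 18.3 tip loc mm [ 0.8 66.3] z 95.9 F [-3.6 -0.6 10.7]
```

```bash
python3 -m pendant '[[[-0.2,-0.02,-0.02],0,1],[[-0.2,-0.02,0],0,1]]';python3 -m pendant '[[[-0.2,0,0],0,1],[[-0.2,0,0],0,1]]'
```

```text
clock: 18.55
tcp_pos: [0.5626, 0.0609, 0.096]
orientation: [0.001, 0.631, 0.776, 0.001]
wrist_force: [0.3, 0.4, 6.2]
finger_gap: 0.0002
clock: 18.8
tcp_pos: [0.5643, 0.053, 0.096]
orientation: [0.001, 0.631, 0.776, 0.001]
wrist_force: [-1.9, -0.3, 6.2]
finger_gap: -0.0001
```

```bash
python3 -m pendant '[[[-0.2,0,0],0,1],[[-0.2,0,0],0,1]]';python3 -m pendant '[[[-0.2,0,0],0,1]]'
```

```text
clock: 19.05
tcp_pos: [0.5659, 0.0451, 0.0959]
orientation: [0.001, 0.631, 0.776, 0.001]
wrist_force: [-0.6, 0.4, 5.2]
finger_gap: -0.0002
clock: 19.18
tcp_pos: [0.5667, 0.0412, 0.0958]
orientation: [0.001, 0.631, 0.776, 0.001]
wrist_force: [-0.8, -0.7, 4.7]
finger_gap: -0.0
```

```bash
python3 -m pendant '[[[0,0,-0.2],0,1],[[0,0,-0.2],0,1],[[0.6,0,0],0,1],[[0.6,0,0],0,1],[[0,0,0],0,1]]'; python3 -c "
from rl import *
roller();tip()"
```

```text
clock: 19.8
tcp_pos: [0.5603, 0.0663, 0.1026]
orientation: [-0.0, 0.63, 0.777, -0.0]
wrist_force: [-0.2, 0.5, 0.6]
finger_gap: -0.0004
p 0.61
wrist roller x,y mm [-0.2 49.9] yaw deg -0.04 cost 280 of 26554
clk 19.9 tip loc mm [-0.2 63.4] z 102.7 F [ 0.  -0.5  0.6]
```

```bash
python3 -m pendant '[[[0,0,0.2],0,1],[[0,0,0.14],0,1],[[0,0,0],0,1]]';python3 -m pendant '[[[0,0,0.05],0,1],[[0,0,0],0,1]]'
```

```text
clock: 20.27
tcp_pos: [0.5609, 0.0647, 0.0959]
orientation: [-0.0, 0.631, 0.776, -0.0]
wrist_force: [-1.0, -0.6, -0.4]
finger_gap: 0.0001
clock: 20.52
tcp_pos: [0.561, 0.0647, 0.0957]
orientation: [0.0, 0.631, 0.776, 0.0]
wrist_force: [-2.0, -0.1, 5.3]
finger_gap: -0.0
```

```bash
python3 -m pendant '[[[-0.2,0,0.02],0,1],[[-0.2,0,0],0,1]]';python3 -m pendant '[[[-0.2,0,0],0,1]]'
```

```text
clock: 20.78
tcp_pos: [0.5627, 0.0569, 0.0959]
orientation: [0.0, 0.631, 0.776, 0.0]
wrist_force: [-3.9, 0.2, 9.7]
finger_gap: -0.0003
clock: 20.9
tcp_pos: [0.5631, 0.0534, 0.0961]
orientation: [-0.0, 0.631, 0.776, 0.0]
wrist_force: [-5.2, 2.5, 14.2]
finger_gap: -0.0
```

```bash
python3 -m pendant '[[[-0.15,-0.02,-0.08],0,1]]';python3 -m pendant '[[[-0.2,0,-0.035],0,1]]'
```

```text
clock: 21.02
tcp_pos: [0.5636, 0.0502, 0.097]
orientation: [0.0, 0.631, 0.776, 0.0]
wrist_force: [-0.9, 0.2, 0.1]
finger_gap: 0.0001
clock: 21.15
tcp_pos: [0.5645, 0.046, 0.0969]
orientation: [0.0, 0.631, 0.776, -0.0]
wrist_force: [0.2, -0.0, -0.9]
finger_gap: -0.0006
```

```bash
python3 -m pendant '[[[0,0,-0.15],0,1],[[0.2,0,0],0,1],[[0,0,0],0,1]]'; python3 -c "
from rl import *
roller(save='w7.png');tip()"
```

```text
clock: 21.52
tcp_pos: [0.5634, 0.0505, 0.0998]
orientation: [-0.0, 0.631, 0.776, -0.0]
wrist_force: [0.4, 0.6, -0.6]
finger_gap: -0.0001
p 0.96
wrist roller x,y mm [-0.2 79. ] yaw deg 0.01 cost 733 of 39704
clk 21.62 tip loc mm [-0.6 48.2] z 99.8 F [0.3 0.6 0.6]
```

View pics/w7.png

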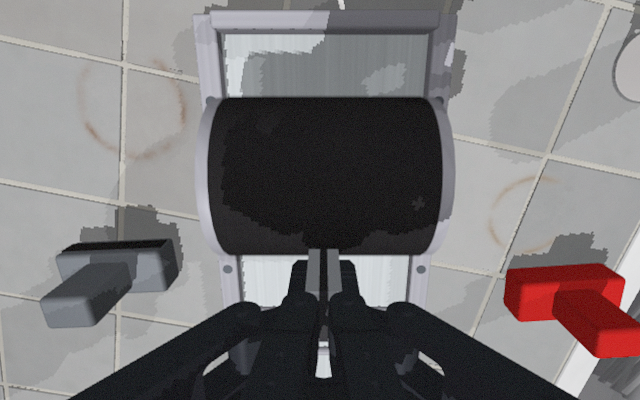

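```bash
python3 -m pendant '[[[0.5,0,-0.5],0,1],[[1,0,0],0,1],[[0.5,0,0],0,1],[[0,0,0],0,1]]'; python3 -c "
from rl import *
roller();tip()"
```

```text
clock: 22.12
tcp_pos: [0.555, 0.0906, 0.1099]
orientation: [-0.0, 0.63, 0.777, -0.0]
wrist_force: [0.6, -0.4, 0.2]
finger_gap: -0.0002
p 0.97
wrist roller x,y mm [ -0.4 104. ] yaw deg -0.13 cost 503 of 32723
clk 22.23 tip loc mm [-0.5 88.3] z 109.9 F [-0.3 -0.5 -1.1]
```

```bash
python3 -m pendant '[[[1,0,0],0,1],[[0.6,0,0],0,1],[[0,0,0],0,1],[[0,0,0],0,1]]'; python3 -c "
from rl import *
roller();tip()"
```

```text
clock: 22.72
tcp_pos: [0.5489, 0.1207, 0.11]
orientation: [0.0, 0.631, 0.776, -0.0]
wrist_force: [0.8, -0.4, 0.4]
finger_gap: -0.0
p 0.73
wrist roller x,y mm [ -0.5 108.4] yaw deg 0.0 cost 304 of 26826
clk 22.82 tip loc mm [ -0.4 119.7] z 110.0 F [ 0.1 -0.4  0.2]
```

```bash
python3 -m pendant '[[[0.1,0,0.4],0,1],[[0.1,0,0.2],0,1],[[0,0,0],0,1]]'; python3 -c "
from rl import *
roller();tip()"
```

```text
clock: 23.2
tcp_pos: [0.5475, 0.1245, 0.0972]
orientation: [-0.0, 0.631, 0.776, -0.001]
wrist_force: [-0.0, -0.6, 0.3]
finger_gap: 0.0004
p 0.72
wrist roller x,y mm [  0.  108.5] yaw deg 0.17 cost 294 of 26741
clk 23.3 tip loc mm [ -0.5 123.9] z 97.8 F [ 0.5  0.3 -0. ]
```

```bash
python3 -m pendant '[[[0,0,0.1],0,1],[[0,0,0.05],0,1],[[0,0,0],0,1]]'
```

```text
clock: 23.68
tcp_pos: [0.5483, 0.1245, 0.0953]
orientation: [0.0, 0.631, 0.776, 0.0]
wrist_force: [-0.3, -0.8, 2.1]
finger_gap: 0.0001
```

```bash
python3 -m pendant '[[[0,0,0.05],0,1],[[-0.1,0,0],0,1],[[-0.25,0,0],0,1],[[-0.3,0,0],0,1]]'; python3 -m pendant '[[[-0.3,0,0],0,1],[[-0.3,0,0],0,1],[[-0.3,0,0],0,1]]'
```

```text
clock: 24.18
tcp_pos: [0.5511, 0.1118, 0.0958]
orientation: [0.001, 0.631, 0.776, 0.0]
wrist_force: [-4.6, -0.3, 14.0]
finger_gap: 0.0001
clock: 24.55
tcp_pos: [0.5548, 0.0939, 0.0959]
orientation: [0.001, 0.631, 0.776, 0.0]
wrist_force: [-3.6, -0.9, 12.9]
finger_gap: -0.0001
```

```bash
python3 -m pendant '[[[-0.3,-0.02,-0.02],0,1],[[-0.3,0,0],0,1],[[-0.3,0,0],0,1],[[-0.3,0,0],0,1],[[-0.15,0,0],0,1],[[0,0,0],0,1]]'; python3 -c "
from rl import *
roller();tip()"
```

```text
clock: 25.3
tcp_pos: [0.5603, 0.0672, 0.0954]
orientation: [0.001, 0.631, 0.776, 0.0]
wrist_force: [-0.6, -0.1, 6.2]
finger_gap: 0.0002
no roller
clk 25.4 tip loc mm [-0.3 65.4] z 95.4 F [-1.5 -0.6  6.8]
```

```bash
python3 -m pendant '[[[0,0,-0.15],0,1],[[0,0,-0.25],0,1],[[0.7,0,0],0,1],[[0.8,0,0],0,1],[[0,0,0],0,1],[[0,0,0.2],0,1],[[0,0,0],0,1]]'; python3 -c "
from rl import *
roller();tip()"
```

```text
clock: 26.28
tcp_pos: [0.5531, 0.0969, 0.0978]
orientation: [-0.0, 0.631, 0.776, -0.0]
wrist_force: [1.2, -0.3, 0.3]
finger_gap: 0.0002
p 0.81
wrist roller x,y mm [ 0.5 79.1] yaw deg -0.03 cost 240 of 26019
clk 26.38 tip loc mm [-1.  95.6] z 98.2 F [-0.3 -0.6  0.9]
```

```bash
python3 -m pendant '[[[0,0.03,0.12],0,1],[[0,0,0.06],0,1],[[-0.1,0,0],0,1],[[-0.25,0,0],0,1]]'; python3 -m pendant '[[[-0.3,0,0],0,1],[[-0.3,0,0],0,1]]'
```

```text
clock: 26.88
tcp_pos: [0.5557, 0.0902, 0.0955]
orientation: [0.0, 0.631, 0.776, 0.0]
wrist_force: [-1.9, -0.9, 7.8]
finger_gap: -0.0001
clock: 27.12
tcp_pos: [0.5583, 0.0781, 0.0959]
orientation: [0.001, 0.631, 0.776, 0.0]
wrist_force: [-1.7, -0.7, 9.0]
finger_gap: -0.0002
```

```bash
python3 -m pendant '[[[-0.3,0,0],0,1],[[-0.3,0,0],0,1],[[-0.3,0,0],0,1],[[-0.3,0,0],0,1],[[-0.2,0,0],0,1],[[-0.1,0,0],0,1],[[0,0,0],0,1]]'; python3 -m pendant '[[[0,0,-0.15],0,1],[[0,0,-0.25],0,1],[[0.6,0,0],0,1],[[0,0,0],0,1],[[0,0,0.2],0,1],[[0,0,0],0,1]]';python3 -c "
from rl import *
roller();tip()"
```

```text
clock: 28.0
tcp_pos: [0.5644, 0.0485, 0.0959]
orientation: [0.001, 0.631, 0.776, 0.0]
wrist_force: [-2.0, -1.1, 7.4]
finger_gap: 0.0001
clock: 28.75
tcp_pos: [0.5611, 0.061, 0.0981]
orientation: [-0.0, 0.631, 0.776, -0.0]
wrist_force: [-0.2, -0.3, 1.4]
finger_gap: 0.0
p 0.82
wrist roller x,y mm [ 0.1 54.4] yaw deg 0.08 cost 367 of 31008
clk 28.85 tip loc mm [-0.4 58.8] z 98.5 F [-0.5  0.7  0.3]
```

```bash
python3 -m pendant '[[[0,0.03,0.12],0,1],[[0,0,0.1],0,1],[[-0.1,0,0],0,1],[[-0.2,0,0],0,1],[[-0.2,0,0],0,1]]'; python3 -m pendant '[[[-0.2,0,0],0,1]]'
```

```text
clock: 29.48
tcp_pos: [0.5646, 0.0509, 0.0959]
orientation: [0.001, 0.631, 0.776, 0.0]
wrist_force: [-3.2, -0.5, 9.8]
finger_gap: -0.0001
clock: 29.6
tcp_pos: [0.5654, 0.0471, 0.0959]
orientation: [0.001, 0.631, 0.776, 0.0]
wrist_force: [-2.8, -0.2, 10.1]
finger_gap: 0.0001
```

```bash
python3 -m pendant '[[[-0.15,0,0],0,1]]'
```

```text
clock: 29.72
tcp_pos: [0.566, 0.0443, 0.096]
orientation: [0.001, 0.631, 0.776, 0.0]
wrist_force: [-3.9, 0.4, 10.1]
finger_gap: 0.0006
```

```bash
python3 -m pendant '[[[-0.15,0,0],0,1]]'
```

```text
clock: 29.85
tcp_pos: [0.5663, 0.0418, 0.0962]
orientation: [0.0, 0.631, 0.776, 0.001]
wrist_force: [-4.9, 2.2, 12.9]
finger_gap: -0.0002
```

```bash
python3 -m pendant '[[[-0.15,0,-0.02],0,1]]'
```

```text
clock: 29.98
tcp_pos: [0.567, 0.0389, 0.0966]
orientation: [0.0, 0.631, 0.776, 0.001]
wrist_force: [-3.2, 1.8, 12.6]
finger_gap: 0.0
```

```bash
python3 -m pendant '[[[-0.15,0,-0.03],0,1]]'
```

```text
clock: 30.1
tcp_pos: [0.5676, 0.0358, 0.0971]
orientation: [0.0, 0.631, 0.776, 0.001]
wrist_force: [-3.6, 2.1, 9.6]
finger_gap: -0.0
```

```bash
python3 -m pendant '[[[-0.15,0,-0.015],0,1]]'
```

```text
clock: 30.22
tcp_pos: [0.5683, 0.0328, 0.0973]
orientation: [0.0, 0.631, 0.776, 0.001]
wrist_force: [-4.2, 2.0, 10.1]
finger_gap: 0.0
```

```bash
python3 -m pendant '[[[-0.15,0,-0.015],0,1]]'
```

```text
clock: 30.35
tcp_pos: [0.569, 0.0297, 0.0975]
orientation: [0.001, 0.631, 0.776, 0.0]
wrist_force: [-2.7, -0.2, 9.4]
finger_gap: 0.0002
```

```bash
python3 -m pendant '[[[-0.15,0,-0.005],0,1]]'
```

```text
clock: 30.48
tcp_pos: [0.5697, 0.0267, 0.0976]
orientation: [0.001, 0.631, 0.776, 0.0]
wrist_force: [-3.0, -0.1, 9.3]
finger_gap: 0.0001
```

```bash
python3 -m pendant '[[[-0.15,0,-0.005],0,1]]'
```

```text
clock: 30.6
tcp_pos: [0.5703, 0.0236, 0.0976]
orientation: [0.001, 0.631, 0.776, 0.0]
wrist_force: [-2.8, -0.3, 8.6]
finger_gap: -0.0
```

```bash
python3 -m pendant '[[[-0.2,0,0],0,1]]'
```

```text
clock: 30.72
tcp_pos: [0.5712, 0.0196, 0.0975]
orientation: [0.001, 0.631, 0.776, 0.0]
wrist_force: [-2.0, -0.7, 7.2]
finger_gap: -0.0002
```

```bash
python3 -m pendant '[[[-0.2,0,0.01],0,1]]'
```

```text
clock: 30.85
tcp_pos: [0.572, 0.0156, 0.0972]
orientation: [0.001, 0.631, 0.776, 0.0]
wrist_force: [-1.3, -1.0, 6.5]
finger_gap: -0.0002
```

```bash
python3 -m pendant '[[[-0.2,0,0.025],0,1]]'
```

```text
clock: 30.98
tcp_pos: [0.573, 0.0115, 0.0966]
orientation: [0.001, 0.631, 0.776, 0.0]
wrist_force: [-2.2, -1.4, 6.5]
finger_gap: -0.0002
```

```bash
python3 -m pendant '[[[-0.2,0,0.03],0,1]]'; python3 -c "
from rl import *
roller('side',.053);roller('scene',.053);tip()"
```

```text
clock: 31.1
tcp_pos: [0.5738, 0.0075, 0.0959]
orientation: [0.001, 0.631, 0.776, 0.0]
wrist_force: [-1.3, -2.2, 5.9]
finger_gap: 0.0003
p 0.97
side roller x,y mm [ 1.2 29.6] yaw deg 0.03 cost 53 of 1989
p 0.89
scene roller x,y mm [ 2.8 25.6] yaw deg -0.48 cost 57 of 1958
clk 31.3 tip loc mm [0.8 4. ] z 95.9 F [-0.5 -1.5  6.2]
```

```bash
python3 -m pendant '[[[-0.2,0,0.04],0,1]]'
```

```text
clock: 31.42
tcp_pos: [0.5747, 0.0037, 0.0951]
orientation: [0.001, 0.631, 0.776, 0.0]
wrist_force: [-1.0, -1.1, 4.2]
finger_gap: 0.0002
```

```bash
python3 -m pendant '[[[-0.2,0,0.045],0,1]]'; python3 -c "
from rl import *
roller('scene',.053);tip()"
```

```text
clock: 31.55
tcp_pos: [0.5756, -0.0003, 0.094]
orientation: [0.001, 0.631, 0.776, 0.0]
wrist_force: [-0.7, -1.7, 4.3]
finger_gap: 0.0
p 0.72
scene roller x,y mm [ 2.2 22.6] yaw deg 0.97 cost 101 of 1887
clk 31.65 tip loc mm [ 0.9 -4.2] z 93.8 F [-0.2 -2.8  5.8]
```

```bash
python3 -m pendant '[[[-0.15,0,0.045],0,1],[[-0.15,0,0.045],0,1]]'; python3 -m pendant '[[[0,0,0],0,1],[[0,0,-0.1],0,1]]'; python3 -c "
from rl import *
roller('scene',.051);tip()"
```

```text
clock: 31.9
tcp_pos: [0.5768, -0.0062, 0.092]
orientation: [0.001, 0.631, 0.776, 0.0]
wrist_force: [0.9, -1.8, 3.1]
finger_gap: 0.0001
clock: 32.15
tcp_pos: [0.576, -0.0055, 0.0932]
orientation: [-0.0, 0.631, 0.776, 0.0]
wrist_force: [0.7, 0.1, -0.2]
finger_gap: -0.0004
p 0.92
scene roller x,y mm [ 5.5 15.8] yaw deg -3.41 cost 68 of 1907
clk 32.25 tip loc mm [ 0.2 -9. ] z 93.2 F [ 1.1 -1.1  2.7]
```

```bash
python3 -m pendant '[[[0,0,-0.5],0,1],[[0.2,0,-0.3],0,1],[[0.5,0,0],0,1],[[0,0,0],0,1]]'; python3 -c "
from rl import *
roller(save='w8.png');tip();roller('scene')"
```

```text
clock: 32.75
tcp_pos: [0.5727, 0.0093, 0.1093]
orientation: [-0.0, 0.63, 0.776, -0.0]
wrist_force: [-0.6, -0.5, -0.8]
finger_gap: -0.0001
p 0.94
wrist roller x,y mm [  0.4 -27.4] yaw deg 0.07 cost 145 of 19230
clk 32.85 tip loc mm [0.1 5.4] z 109.2 F [ 0.1 -0.1 -0.4]
p 0.8
scene roller x,y mm [  3.4 -20.4] yaw deg -0.36 cost 116 of 1771
```

View pics/w8.png

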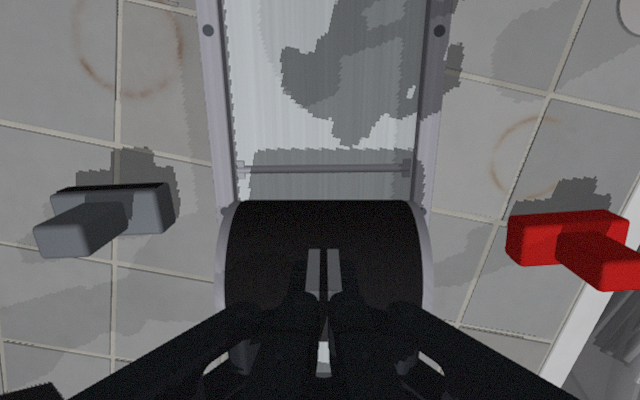

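```bash
python3 -m pendant '[[[0,0,0],0,1],[[0,0,0],0,1],[[0,0,0],0,1]]'>/dev/null; python3 -c "
from rl import *
roller()";python3 -m pendant '[[[0,0,0],0,1],[[0,0,0],0,1],[[0,0,0],0,1]]'>/dev/null; python3 -c "
from rl import *
roller();tip()"
```

```text
p 0.72
wrist roller x,y mm [0.3 9. ] yaw deg 0.03 cost 387 of 30798
p 0.6
wrist roller x,y mm [0.6 5.4] yaw deg 0.29 cost 401 of 29896
clk 33.9 tip loc mm [0.3 4.9] z 109.4 F [-0.3  0.  -0.4]
```

```bash
python3 -m pendant '[[[0,0,0],0,1],[[0,0,0],0,1],[[0,0,0],0,1],[[0,0,0],0,1],[[0,0,0],0,1],[[0,0,0],0,1]]'>/dev/null; python3 -c "
from rl import *
roller()";python3 -m pendant '[[[0,0,0],0,1],[[0,0,0],0,1],[[0,0,0],0,1]]'>/dev/null; python3 -c "
from rl import *
roller();tip()"
```

```text
p 0.83
wrist roller x,y mm [0.7 5.3] yaw deg 0.45 cost 426 of 29900
p 0.95
wrist roller x,y mm [0.2 5.4] yaw deg 0.02 cost 314 of 30138
clk 35.23 tip loc mm [0.3 4.9] z 109.4 F [ 0.2 -0.  -0.5]
```

```bash
python3 -m pendant '[[[0.4,0,0.1],0,1],[[0.4,0,0.3],0,1],[[0,0,0.15],0,1],[[0,0,0],0,1]]'; python3 -c "
from rl import *
roller();tip()"
```

```text
clock: 35.72
tcp_pos: [0.5696, 0.0241, 0.0979]
orientation: [-0.0, 0.631, 0.776, -0.0]
wrist_force: [-0.4, 0.3, -0.7]
finger_gap: -0.0002
p 0.94
wrist roller x,y mm [0.4 5.2] yaw deg -0.11 cost 345 of 26152
clk 35.83 tip loc mm [ 0.4 20.9] z 98.3 F [0.7 0.2 0.1]
```

Off +15.7. Press and roll to about y = -17 (tip to about -24).

```bash
python3 -m pendant '[[[0,0.03,0.12],0,1],[[0,0,0.07],0,1],[[-0.1,0,0],0,1],[[-0.25,0,0],0,1]]'; python3 -m pendant '[[[-0.25,0,0],0,1],[[-0.3,0,0],0,1]]'
```

```text
clock: 36.33
tcp_pos: [0.5724, 0.017, 0.0956]
orientation: [0.001, 0.631, 0.776, 0.0]
wrist_force: [-1.8, -0.2, 8.0]
finger_gap: 0.0
clock: 36.58
tcp_pos: [0.5747, 0.0059, 0.0959]
orientation: [0.001, 0.631, 0.776, 0.0]
wrist_force: [-1.9, -0.7, 7.6]
finger_gap: -0.0002
```

```bash
python3 -m pendant '[[[-0.3,0,0],0,1],[[-0.3,0,0],0,1],[[-0.3,0,0],0,1],[[-0.25,0,0],0,1],[[-0.1,0,0],0,1],[[0,0,0],0,1]]'; python3 -m pendant '[[[0,0,-0.15],0,1],[[0,0,-0.25],0,1],[[0.5,0,0],0,1],[[0.5,0,0],0,1],[[0,0,0.2],0,1],[[0,0,0],0,1]]';python3 -c "
from rl import *
roller();tip()"
```

```text
clock: 37.33
tcp_pos: [0.5799, -0.0188, 0.0959]
orientation: [0.001, 0.631, 0.776, 0.0]
wrist_force: [-1.2, -0.7, 8.2]
finger_gap: -0.0002
clock: 38.08
tcp_pos: [0.5748, 0.0018, 0.0979]
orientation: [-0.0, 0.63, 0.776, -0.0]
wrist_force: [0.1, -0.6, -0.8]
finger_gap: 0.0002
p 0.86
wrist roller x,y mm [  0.6 -16. ] yaw deg 0.08 cost 263 of 27045
clk 38.17 tip loc mm [ 0.8 -2. ] z 98.3 F [-0.  -0.4  0. ]
```

```bash
python3 -m pendant '[[[0,0.02,0.12],0,1],[[0,0,0.08],0,1],[[-0.1,0,0],0,1],[[-0.2,0,0],0,1],[[-0.2,0,0],0,1]]'; python3 -m pendant '[[[-0.15,0,0],0,1]]'
```

```text
clock: 38.8
tcp_pos: [0.5781, -0.0087, 0.0959]
orientation: [0.001, 0.631, 0.776, 0.0]
wrist_force: [-2.0, -0.4, 7.5]
finger_gap: 0.0002
clock: 38.92
tcp_pos: [0.5787, -0.0118, 0.0959]
orientation: [0.001, 0.631, 0.776, 0.0]
wrist_force: [-1.9, -0.8, 8.3]
finger_gap: 0.0001
```

```bash
python3 -m pendant '[[[-0.15,0,0],0,1]]'
```

```text
clock: 39.05
tcp_pos: [0.5793, -0.0147, 0.0959]
orientation: [0.001, 0.631, 0.776, 0.0]
wrist_force: [-2.0, -1.1, 8.0]
finger_gap: 0.0004
```

```bash
python3 -m pendant '[[[-0.15,0,0.02],0,1]]'
```

```text
clock: 39.17
tcp_pos: [0.58, -0.0177, 0.0959]
orientation: [0.001, 0.631, 0.776, 0.0]
wrist_force: [-3.1, -1.1, 11.3]
finger_gap: 0.0003
```

```bash
python3 -m pendant '[[[-0.12,0,0],0,1]]'
```

```text
clock: 39.3
tcp_pos: [0.5804, -0.0193, 0.0961]
orientation: [0.001, 0.631, 0.776, 0.001]
wrist_force: [-4.4, 4.1, 13.7]
finger_gap: -0.0002
```

```bash
python3 -m pendant '[[[-0.15,0,-0.02],0,1]]'
```

```text
clock: 39.42
tcp_pos: [0.581, -0.022, 0.0966]
orientation: [0.0, 0.631, 0.776, 0.001]
wrist_force: [-3.9, 2.9, 13.7]
finger_gap: -0.0002
```

```bash
python3 -m pendant '[[[-0.15,0,-0.03],0,1]]'
```

```text
clock: 39.55
tcp_pos: [0.5816, -0.025, 0.0972]
orientation: [0.001, 0.631, 0.776, 0.001]
wrist_force: [-4.2, 2.5, 11.8]
finger_gap: 0.0001
```

```bash
python3 -m pendant '[[[-0.15,0,-0.02],0,1]]'
```

```text
clock: 39.67
tcp_pos: [0.5822, -0.028, 0.0976]
orientation: [0.001, 0.631, 0.776, 0.001]
wrist_force: [-3.9, 2.0, 13.1]
finger_gap: -0.0001
```

```bash
python3 -m pendant '[[[-0.15,0,-0.02],0,1]]'
```

```text
clock: 39.8
tcp_pos: [0.5829, -0.031, 0.0981]
orientation: [0.001, 0.631, 0.776, 0.001]
wrist_force: [-3.4, 2.1, 12.1]
finger_gap: 0.0002
```

```bash
python3 -m pendant '[[[-0.15,0,-0.015],0,1]]'
```

```text
clock: 39.92
tcp_pos: [0.5835, -0.034, 0.0984]
orientation: [0.001, 0.631, 0.776, 0.001]
wrist_force: [-4.4, 0.9, 13.0]
finger_gap: -0.0001
```

```bash
python3 -m pendant '[[[-0.15,0,-0.015],0,1]]'
```

```text
clock: 40.05
tcp_pos: [0.5842, -0.0371, 0.0988]
orientation: [0.001, 0.631, 0.776, 0.001]
wrist_force: [-3.4, 1.1, 13.1]
finger_gap: 0.0006
```

```bash
python3 -m pendant '[[[-0.15,0,-0.012],0,1],[[-0.15,0,-0.01],0,1]]'
```

```text
clock: 40.3
tcp_pos: [0.5855, -0.0433, 0.0992]
orientation: [0.001, 0.631, 0.776, 0.0]
wrist_force: [-3.0, 0.4, 12.4]
finger_gap: -0.0001
```

```bash
python3 -m pendant '[[[-0.15,0,-0.005],0,1],[[-0.15,0,0],0,1]]'
```

```text
clock: 40.55
tcp_pos: [0.5868, -0.0495, 0.0992]
orientation: [0.001, 0.631, 0.776, 0.0]
wrist_force: [-2.2, -1.1, 11.1]
finger_gap: 0.0005
```

```bash
python3 -m pendant '[[[-0.15,0,0.005],0,1],[[-0.15,0,0.01],0,1]]'
```

```text
clock: 40.8
tcp_pos: [0.5881, -0.0556, 0.0988]
orientation: [0.002, 0.631, 0.776, 0.0]
wrist_force: [-2.7, -1.2, 10.6]
finger_gap: 0.0002
```

```bash
python3 -m pendant '[[[-0.15,0,0.02],0,1],[[-0.15,0,0.02],0,1]]'; python3 -c "
from rl import *
roller('scene',.054);tip()"
```

```text
clock: 41.05
tcp_pos: [0.5894, -0.0618, 0.0981]
orientation: [0.002, 0.631, 0.776, -0.0]
wrist_force: [-3.5, -2.7, 10.4]
finger_gap: 0.0002
p 0.82
scene roller x,y mm [  3.6 -48.5] yaw deg -1.52 cost 74 of 1773
clk 41.15 tip loc mm [  1.8 -67.2] z 98.0 F [-2.4 -2.7 10.6]
```

```bash
python3 -m pendant '[[[-0.15,0,0.02],0,1],[[-0.15,0,0.025],0,1]]'
```

```text
clock: 41.4
tcp_pos: [0.5906, -0.0678, 0.0969]
orientation: [0.002, 0.631, 0.776, -0.0]
wrist_force: [-1.2, -1.7, 8.7]
finger_gap: -0.0002
```

```bash
python3 -m pendant '[[[-0.15,0,0.035],0,1],[[-0.15,0,0.04],0,1]]'; python3 -c "
from rl import *
roller('scene',.053);tip()"
```

```text
clock: 41.65
tcp_pos: [0.5919, -0.0739, 0.0953]
orientation: [0.002, 0.631, 0.776, -0.0]
wrist_force: [-2.5, -3.8, 7.8]
finger_gap: 0.0001
p 0.79
scene roller x,y mm [  5.5 -57.1] yaw deg -0.85 cost 98 of 1720
clk 41.75 tip loc mm [  1.8 -79.6] z 95.2 F [-2.  -3.8  8.7]
```

```bash
python3 -m pendant '[[[0,0,-0.8],0,1],[[0,0,-1],0,1],[[0,0,-1],0,1],[[0,0,-1],0,1],[[-1,0,-1],0,1],[[-1,0,0],0,1],[[-1,0,0],0,1],[[0,0,0],0,1],[[0,0,0],0,1],[[0,0,0],0,1]]';python3 -c "
from rl import *
roller(save='w9.png');tip();roller('scene');roller('side')"
```

```text
clock: 43.0
tcp_pos: [0.6029, -0.1304, 0.1891]
orientation: [-0.001, 0.631, 0.776, -0.0]
wrist_force: [-0.3, 1.1, 0.2]
finger_gap: -0.0004
p 0.97
wrist roller x,y mm [  1.1 -64.9] yaw deg 0.05 cost 794 of 20244
clk 43.1 tip loc mm [   1.2 -136.9] z 189.5 F [ 0.2 -0.1  0.4]
no roller
p 0.86
side roller x,y mm [  0.7 -62.8] yaw deg 1.55 cost 84 of 1670
```

View pics/w9.png

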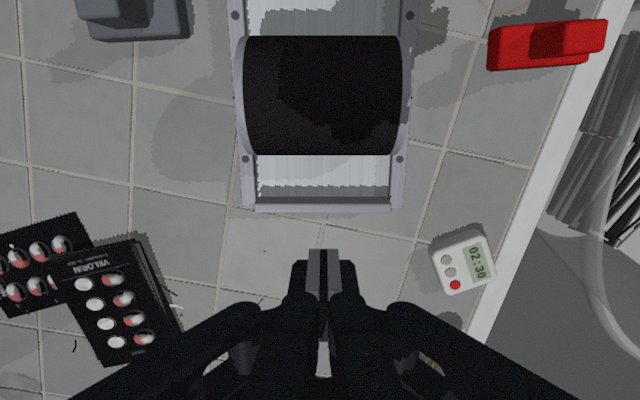

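Roller reads -64.9 in the wrist picture (its silhouette at rows 36–155), in the seat. I wait for rest and check again, also the whole scene.

```bash
python3 -m pendant '[[[0,0,-1],0,1],[[0,0,-1],0,1],[[0,0,-0.5],0,1],[[0,0,0],0,1],[[0,0,0],0,1],[[0,0,0],0,1],[[0,0,0],0,1],[[0,0,0],0,1]]';python3 -c "
from rl import *
roller();tip();roller('scene');roller()
for n in('side','scene'):
    c=env.read_camera(n);cv2.imwrite(f'pics/{n}9.png',cv2.resize(c['color'][100:330,200:500],None,fx=2.6,fy=2.6))
"
```

```text
clock: 44.3
tcp_pos: [0.6032, -0.1309, 0.2393]
orientation: [-0.0, 0.631, 0.776, -0.0]
wrist_force: [0.5, -1.0, -0.2]
finger_gap: -0.0001
p 0.87
wrist roller x,y mm [  0.7 -65.2] yaw deg -0.33 cost 330 of 14468
clk 44.4 tip loc mm [   1.3 -137.5] z 239.5 F [-0.3  0.7  0.2]
p 0.75
scene roller x,y mm [  4.3 -65.8] yaw deg -0.48 cost 89 of 1720
p 0.56
wrist roller x,y mm [  0.9 -65.3] yaw deg 0.17 cost 417 of 14379
```

View pics/side9.png

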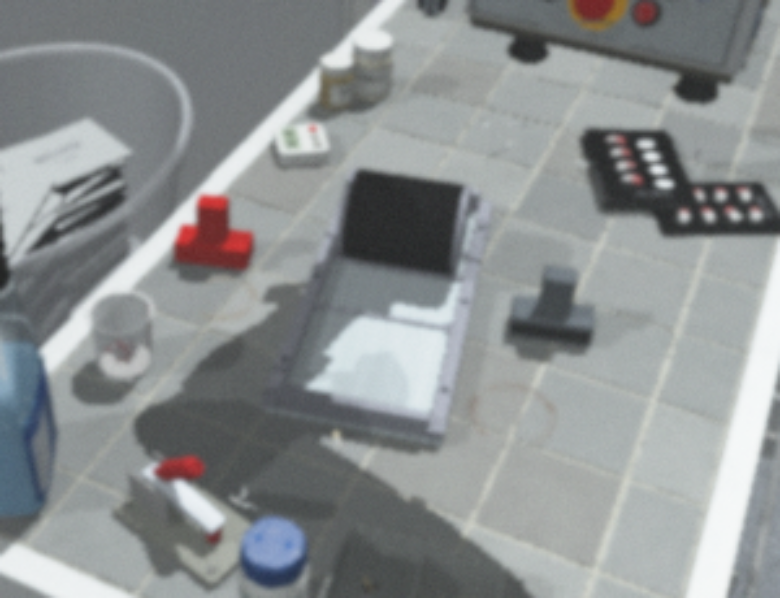

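View pics/scene9.png

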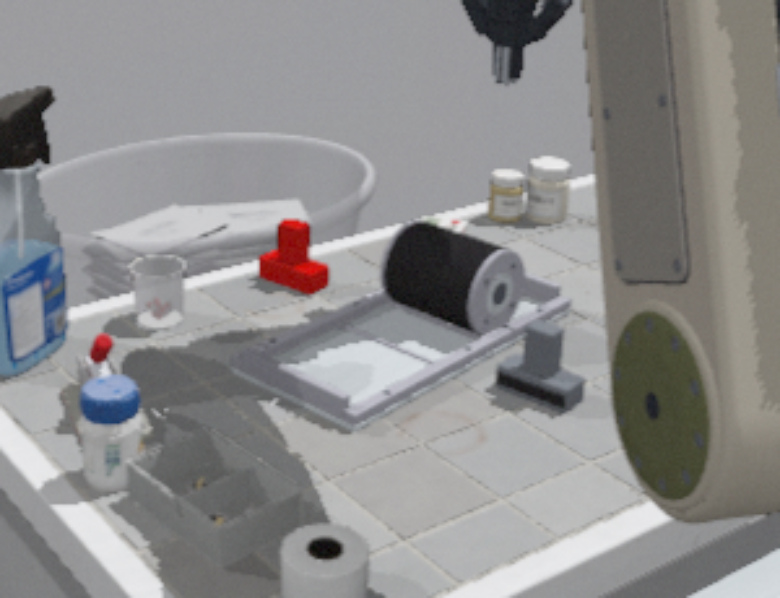

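The roller is at rest in the seat at y = -65 (side9 405,220). The grey block stands upright at side9 (553,310), clear of the tray, and the bystanders are unmoved. The arm touches nothing, so I hand in.

```bash
python3 -c "
from workcell import env
print(env.hand_in())"
```

```text
the job is handed in; nothing more can be done
None
```

The stop block is out of the tray and the press roller is in the seat, and I handed the job in at about 45 s. I gripped the grey block across its 30 mm width, lifted it straight up and stood it upright on the bench, about 38 mm clear of the tray's robot-side rail. I then rolled the roller with the shut fingertips on its top, in several strokes of mostly 5–14 N, and lifted away.

- **Final checks:** The wrist camera put the roller at y = -65.2 and -65.3 mm (seat -65), x about +1 mm and yaw about 0°. The scene camera gave y = -65.8 mm but x = +4.3 mm. The side camera gave y = -62.8 mm, about 1.5 s earlier. Earlier comparisons showed the scene x and side y to be biased by a few mm. The block stood upright, and the red look-alike, timer, beaker and bottle looked unmoved. The wrist force was near zero with the gripper about 0.24 m up.
- **First try at the middle bead failed:** I eased the pressure too much while climbing it, the roller ran back to the far (+y) end stop, and I redid those strokes.
- **After the middle bead:** The roller ran on freely to the foot of the first seat bead, rolled back and came to rest at y = 5 mm before the last strokes.
- **Force:** The highest reading was 14.2 N down, slightly above the suggested 5–10 N and below 20 N. I only read it at the end of each call, so a short peak in between could have gone unseen.

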